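Load the specimen dish and slide it in front of the desk camera

TASK

Nudge the closed round specimen dish across the wooden deck until it drops flat into the round pocket of the metal carriage. Then push the carriage, with the dish in it, straight away from the robot until it is fully home against the two end stops by the camera; push it at the middle, because it jams when pushed near an end. Leave the square slide box, the jar and the small beaker on the bench where they are.

Things in the scene. Friction and masses are not known exactly. Their poses are not given: they have to be found in the camera images.
- bench: Fixed plywood bench on the table. Origin on the table surface on the groove line; +x is the way the carriage slides home (roughly away from the robot), z up. Middle strip |y| < 95 mm, top at 16 mm, carries the carriage; flat rimless decks either side, |y| = 95 to 235 mm, top at 27 mm above the table. All from x = -140 to 160 mm.
- stops (a point): Point midway between the faces of the two end stops, at bench x = 115 mm, y = 0, 27 mm above the table. The stops are metal blocks 38 mm high at bench y = +-60 mm; at home the front edge of the carriage meets them.
- camera (a point): Middle of the small desk camera head, 50 mm wide, on a fixed post at the far edge of the bench (bench x = 148 mm, y = 0, 118 mm above the table). The head reaches back to about bench x = 120 mm and spans heights 90 to 142 mm. Keep clear of it.
- carriage: Loose aluminium plate, 140 (x) by 176 (y) by 10 mm, 0.5 to 0.75 kg, top 26 mm above the table (1 mm below the decks, 7 mm gap beside them). Origin under its middle, axes as the bench. A 44 mm long keel below sits in the groove with 1.5 mm side play. Within 20 mm of its middle a push of 3 to 9 N slides it; more than about 40 mm off its middle it cocks and jams.
- pocket (a point): Centre of the floor of the round pocket in the middle of the carriage, 20 mm above the table; axes as the carriage. The pocket is 96 mm across and 6 mm deep, open above. It starts at bench x = -50 to -25 mm; home is bench x = 45 mm.
- push_face (a point): Middle of the rear face (towards the robot, -x) of the upright push bar of the carriage, 46 mm above the table; axes as the carriage. The bar is 176 mm long (y), 12 mm thick, top 66 mm above the table; this face is 82 mm behind the pocket centre.
- dish_center (a point): Centre (half-way up) of the closed round specimen dish: white with a clear lid showing seeds, 90 mm across, 20 mm high, 60 to 130 g, z up. Too wide to grasp. It starts lying on either the left or the right deck of the bench, its centre 37 mm above the table; seated in the pocket its centre is 30 mm above the table, 10 mm above the pocket floor.
- slide_box_center (a point): Centre of a square white slide box with a grey seam, 60 x 60 x 20 mm, lying on the deck opposite the dish. Leave it alone.
- seed_jar: Amber glass jar, 52 mm across, 62 mm high, origin under its middle, standing at the far end of the left deck. Leave it alone.
- small_beaker: Glass beaker, 52 mm across, 60 mm high, origin under its middle, standing at the far end of the right deck. Leave it alone.
There are look-alikes about, which are no part of the job. What is shaped like the part that bears dish_center but orange or purple is not meant.

How it is judged:
By the outcome, as a careful person would: the job done as asked, in the order asked, and still so for the second after the job is handed in, with the robot touching nothing.
It also fails if it takes over 54 s, if anything falls off the work surface, if the arm or the gripper's body presses on something with over 40 N, if the wrist force passes 120 N, or if a joint passes its speed limit or range.

ROBOT

A 6-joint arm with a two-finger parallel gripper is mounted at the origin on the work surface. World frame = base frame: x ahead of the robot, y to its left, z up, the work surface at z = 0. Lengths are in m, angles in rad, forces in N, time in s.
With the tool pointing down it reaches from about 0.25 to 0.775 m from the base axis. Payload 4 kg.
Tool frame: the origin (TCP) lies midway between the tips of the shut fingers; the grasp point (between the pads) lies 19 mm behind it; z points along the fingers, x is the direction in which the jaws open and shut, and the axes are right-handed (so a half turn about z gives the same grasp; the last joint's range is limited). The gripper opens to 94 mm and grips with 3 to 60 N. Pads are 16 mm wide; open, the fingers measure 119 mm over their backs; the gripper's body (75 mm by 177 mm) begins 78 mm behind the grasp point.
Start: joints at [-1.279, 0.087, 1.371, -0, 1.684, -0.103], TCP at [0.212, -0.508, 0.206] pointing down, gripper open.
Joint ranges: [-3.1, 3.1], [-0.76, 2.03], [0.27, 2.55], [-1.08, 4.22], [0.17, 2.65], [-2.57, 2.57]. Speed limits (rad/s): [2.79, 2.79, 3.14, 3.14, 3.14, 3.14].

INTERFACE

Orientations are given as [roll, pitch, yaw] about the fixed x, y, z axes, in that order (R = Rz(yaw) Ry(pitch) Rx(roll)).
In Python, from bench import * gives the robot as it stands.
- The arm moves only by the tool send_rows, never from a script. Its argument "rows" is one flat list of numbers, 7 for each row, row after row: the shift along the world's x, y, z in mm, then the turn, a rotation vector about the world's x, y, z in degrees, then the opening, from 0 (shut) to 1 (fully open). A call has exactly 8 rows; each row shifts and turns the commanded pose from where the row before left it; what a row does not reach is not made up. A row lasts 1/8 s, in which the tool goes at most 62.5 mm and 10.7 degrees, less where a joint would pass 70% of its speed; a pose out of reach is approached as far as the arm can. A call is refused whole if a number of a shift passes 62.5 or a number of a turn 10.7, either way. A call with a gripper value outside its range is refused whole. The fingers move at their own pace and stop on an object; the grip force is fixed at half the most. Time passes only in rows, so rows that do not move let the fingers close, or fill a call up. It gives the time, the measured TCP pose, the force and the opening at its end, in the units of the state.
- get_obs(): the state, without advancing time (a new reading comes with each control period).
- snapshot(name): name is "side" or "top" or "wrist"; returns a dict with "color" (400x640x3 uint8, red, green, blue), "intrinsics" (3x3 intrinsics, pixels), "distortion" ([k1, k2, p1, p2, k3] as OpenCV has them; the pictures are not rectified), "rvec" (rotation vector, rad) and "tvec" (3), from world to camera coordinates, as OpenCV has them; the wrist camera has in their place "T_tool_cam" (4x4, takes a point from camera to tool coordinates, whose origin is the TCP and whose axes are the tool frame's). Camera axes: x right, y down, z forward; pixel columns grow to the right and rows downward; lengths in m; the calibration is good to about 2 mm. A picture is of the moment at which its call begins: read the wrist's pose just before it. There is no depth.
- close_job(): hands the job in, once; it reports no verdict.
The state is a dict: "time": time; "joint_positions": joint angles; "qvel": joint speeds; "joint_torque": joint torques, N m; "tool_pos": TCP position; "ee_rot": TCP orientation; "wrist_force": force on the tool from outside, world axes, zero at the start; "wrist_torque": the same for the moment, N m; "width": finger opening in m.
Only numpy, scipy, OpenCV 4.12 (cv2) and the standard library are available. Lean on these libraries where they do the work, as an engineer would, in place of code of your own. Each camera call takes 0.05 s, during which the arm holds its last target.

## Working session

There is one attempt and no reset: what is moved stays moved. The work goes in short steps, Python scripts to look and compute and a tool call to move; the robot and the scene stay as the last step left them, time stands still between calls to the robot, and variables do not carry over. Pictures are saved under pics/ and viewed, and the job is handed in when it is done.

Besides the shell and the picture viewer there is one more tool, called as name(argument=value, ...) on one line, values as JSON. send_rows: Moves the arm, as the interface text tells. Its arguments: {"type":"object","properties":{"rows":{"type":"array","items":{"type":"number"}}},"required":["rows"]}

```bash
mkdir -p pics; ls; python3 - <<'E'
from bench import *
import cv2
print(get_obs())
for n in ["top","side","wrist"]:
    s=snapshot(n); cv2.imwrite(f"pics/{n}0.png",s["color"][:,:,::-1])
    print(n,{k:v for k,v in s.items() if k!="color"})
E
```

```text
pics
{'time': 0.0, 'joint_positions': array([-1.27910861e+00,  8.79557492e-02,  1.37220321e+00,  9.74286461e-06,
        1.68359819e+00, -1.03106882e-01]), 'qvel': array([ 0.00025695, -0.00065815,  0.00013355,  0.00010195, -0.00093338,
        0.00176066]), 'joint_torque': array([ 1.99817063e-03, -3.40173769e+01, -3.02427542e+01,  7.19136279e-02,
        3.30451224e-02, -1.67258163e-04]), 'tool_pos': array([ 0.21138188, -0.50718144,  0.20432966]), 'ee_rot': array([-3.14136024e+00,  2.15200005e-03, -1.17600039e+00]), 'wrist_force': array([ 0.17946718,  0.21925406, -0.07133568]), 'wrist_torque': array([ 0.0069355 ,  0.04878969, -0.0183192 ]), 'width': 0.09405599923920506}
top {'intrinsics': array([[442.96578882,   0.        , 318.49267141],
       [  0.        , 442.96578882, 194.73395812],
       [  0.        ,   0.        ,   1.        ]]), 'distortion': array([-0.0822794,  0.       ,  0.       ,  0.       ,  0.       ]), 'rvec': array([ 2.19862317, -2.17981148,  0.04256868]), 'tvec': array([0.01610951, 0.52972023, 1.10931369])}
side {'intrinsics': array([[485.4235232 ,   0.        ,
[... 236 characters left out ...]
-2.69116587,  1.27240945]), 'tvec': array([0.51381419, 0.17826903, 0.90190955])}
wrist {'intrinsics': array([[287.38662795,   0.        , 318.21090214],
       [  0.        , 287.38662795, 198.92240844],
       [  0.        ,   0.        ,   1.        ]]), 'distortion': array([-0.02729025,  0.        ,  0.        ,  0.        ,  0.        ]), 'T_tool_cam': array([[ 9.99999979e-01, -1.20961771e-04, -1.66769782e-04,
         4.20971893e-04],
       [ 1.62091316e-04,  9.61591984e-01,  2.74482840e-01,
        -7.97276856e-02],
       [ 1.27162555e-04, -2.74482861e-01,  9.61591984e-01,
        -1.79559145e-01],
       [ 0.00000000e+00,  0.00000000e+00,  0.00000000e+00,
         1.00000000e+00]])}
```

View pics/top0.png

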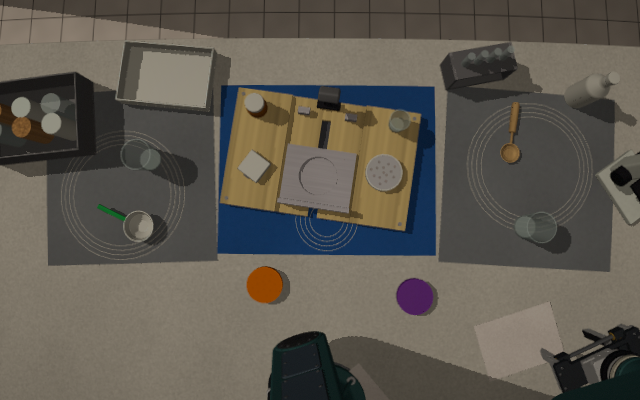

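View pics/side0.png

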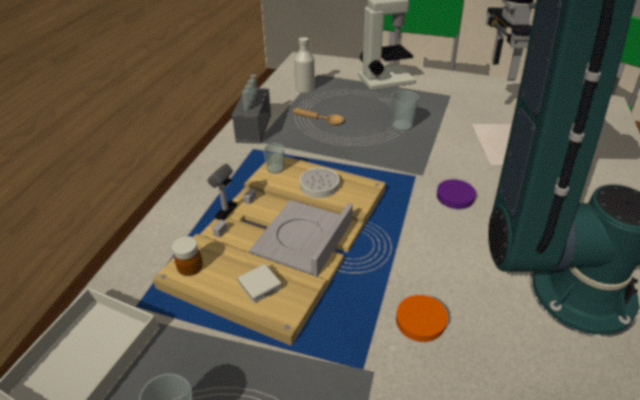

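View pics/wrist0.png

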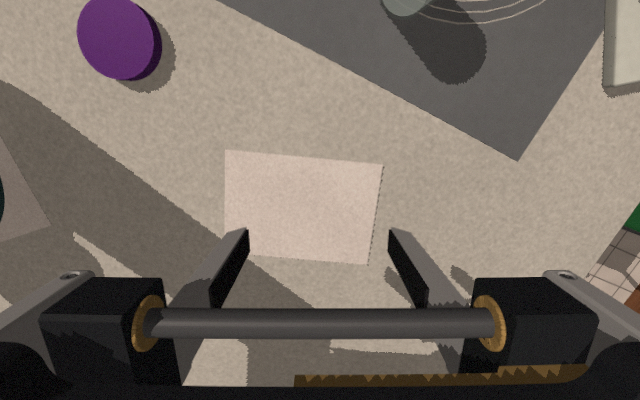

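The dish is on the right deck, at top (384,173), and the slide box is on the left at (254,166). The pocket is at about (320,177). I'll zoom in to measure.

```bash
python3 - <<'E'
import cv2
a=cv2.imread("pics/top0.png")[75:240,210:430]
cv2.imwrite("pics/topz.png",cv2.resize(a,None,fx=3.6,fy=3.6,interpolation=cv2.INTER_CUBIC))
E
```

```text
(no output)
```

View pics/topz.png

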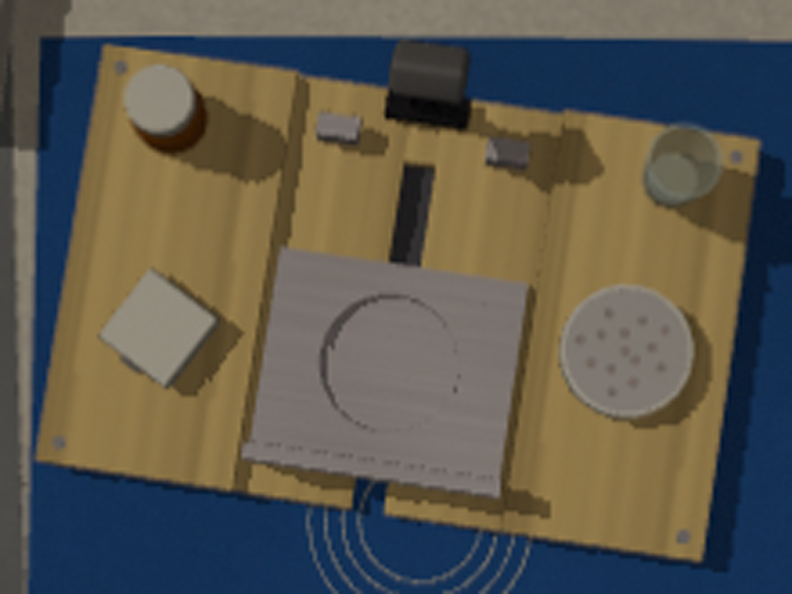

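```bash
cat > h.py <<'E'
from bench import *
import cv2, numpy as np
def ray(s,uv):
    R=cv2.Rodrigues(s["rvec"])[0]; c=-R.T@s["tvec"]
    p=cv2.undistortPoints(np.array([[uv]],float),s["intrinsics"],s["distortion"])[0,0]
    return c,R.T@np.array([p[0],p[1],1.])
def at(s,uv,z):
    c,d=ray(s,uv); return (c+d*(z-c[2])/d[2])[:2]
def zm(u,v,f=3.6,x0=210,y0=75): return ((u+.5)/f-.5+x0,(v+.5)/f-.5+y0)
def fit(B,W):
    B=np.array(B,float);W=np.array(W,float);b=B.mean(0);w=W.mean(0)
    X=(B-b);Y=(W-w);th=np.arctan2((X[:,0]*Y[:,1]-X[:,1]*Y[:,0]).sum(),(X*Y).sum())
    R=np.array([[np.cos(th),-np.sin(th)],[np.sin(th),np.cos(th)]])
    o=w-R@b; return th,R,o,np.linalg.norm(W-(B@R.T+o),axis=1)
E
python3 - <<'E'
from h import *
s=snapshot("top")
C=[(104,44),(760,140),(702,562),(38,461)]
W=[at(s,zm(*c),.027) for c in C]
th,R,o,r=fit([(.16,.235),(.16,-.235),(-.14,-.235),(-.14,.235)],W)
print("bench",np.degrees(th),o,r*1e3)
f=lambda w:R.T@(w-o)*1e3
for n,c,z in [("dish",(627,350),.047),("pocket",(390,363),.026),("cFL",(281,248),.026),("cFR",(527,286),.026),("barNL",(242,457),.066),("barNR",(499,496),.066),("barL top front",(256,440),.066),("box",(158,328),.047),("stopL",(338,116),.054),("jar",(158,100),.078)]:
    w=at(s,zm(*c),z); print(n,w.round(4),f(w).round(1))
E
```

```text
bench -8.047549528047131 [0.61232983 0.01714543] [0.59267218 0.53662449 0.48251922 1.37679869]
dish [ 0.5857 -0.1404] [  -4.3 -159.7]
pocket [0.5774 0.0222] [-35.3   0.2]
cFL [0.6579 0.0995] [33.6 88. ]
cFR [ 0.6323 -0.0732] [ 32.4 -86.6]
barNL [0.5094 0.1206] [-116.4   88. ]
barNR [ 0.4848 -0.0521] [-116.6  -86.5]
barL top front [0.521  0.1113] [-103.6   80.4]
box [0.5984 0.1819] [-36.8 161.2]
stopL [0.7453 0.0592] [125.8  60.2]
jar [0.7499 0.18  ] [113.4 180.5]
```

send_rows(rows=[24, 19, 0, 0, 0, 4.4, 0.6, 24, 19, 0, 0, 0, 4.4, 0.6, 24, 19, 0, 0, 0, 4.4, 0.6, 24, 19, 0, 0, 0, 4.4, 0.6, 24, 19, 0, 0, 0, 4.4, 0.6, 24, 19, 0, 0, 0, 4.4, 0.6, 24, 19, 0, 0, 0, 4.4, 0.6, 24, 19, 0, 0, 0, 4.4, 0.6])

```text
time: 1.2
tool_pos: [0.4042, -0.3549, 0.2053]
ee_rot: [-3.142, 0.0, -0.559]
wrist_force: [0.7, -0.7, 0.7]
width: 0.0562
```

send_rows(rows=[24, 19, -5, 0, 0, 4.4, 0.6, 24, 19, -5, 0, 0, 4.4, 0.6, 24, 19, -10, 0, 0, 4.4, 0.6, 24, 19, -15, 0, 0, 4.4, 0.6, 24, 18, -15, 0, 0, 4.4, 0.6, 24, 18, -15, 0, 0, 4.4, 0.6, 22, 15, -15, 0, 0, 4.4, 0.6, 22, 15, -15, 0, 0, 4.4, 0.6])

```text
time: 2.2
tool_pos: [0.5921, -0.213, 0.1096]
ee_rot: [-3.141, 0.001, 0.055]
wrist_force: [-0.1, -0.7, -0.0]
width: 0.0565
```

```bash
python3 - <<'E'
from h import *
o=get_obs();print(o["time"],o["tool_pos"],o["ee_rot"],o["width"],o["wrist_force"])
s=snapshot("wrist");cv2.imwrite("pics/w1.png",s["color"][:,:,::-1])
o=get_obs();print(o["time"],o["tool_pos"],o["ee_rot"],o["width"],o["wrist_force"])
E
```

```text
2.2 [ 0.59207556 -0.21303661  0.10959768] [-3.14135194e+00  5.26693470e-04  5.53715428e-02] 0.05645688381064777 [-0.1119931  -0.73942471 -0.03884451]
2.25 [ 0.59321498 -0.21019756  0.10672625] [-3.13759263e+00  1.84412279e-03  5.94418634e-02] 0.05624017251680407 [ 0.3577676   1.17115961 -1.48591019]
```

View pics/w1.png

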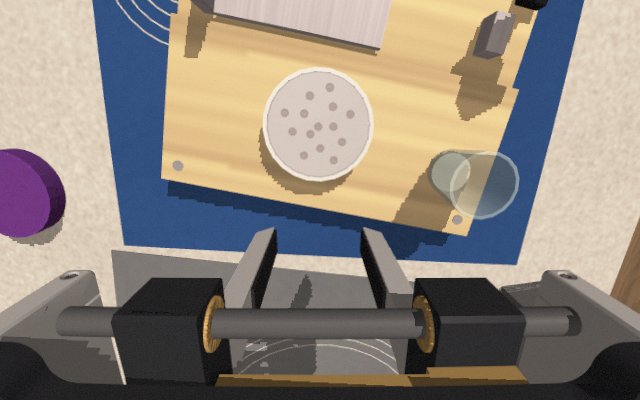

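The dish is centred between the fingers in the wrist view: dish at (318,125), fingers symmetric about column 318. I'll go down.

send_rows(rows=[-1, 0, -15, 0, 0, 0, 0.6, 0, 0, -15, 0, 0, 0, 0.6, 0, 0, -15, 0, 0, 0, 0.6, 0, 0, -12, 0, 0, 0, 0.6, 0, 0, -10, 0, 0, 0, 0.6, 0, 0, -8, 0, 0, 0, 0.6, 0, 0, 0, 0, 0, 0, 0.6, 0, 0, 0, 0, 0, 0, 0.6])

```text
time: 3.25
tool_pos: [0.5909, -0.2138, 0.036]
ee_rot: [3.141, -0.001, 0.053]
wrist_force: [-0.5, 0.4, 0.1]
width: 0.0566
```

```bash
python3 - <<'E'
from h import *
o=get_obs();print(o["time"],o["tool_pos"],o["ee_rot"],o["width"],o["wrist_force"])
s=snapshot("wrist");cv2.imwrite("pics/w2.png",s["color"][:,:,::-1])
s=snapshot("side");cv2.imwrite("pics/s2.png",cv2.resize(s["color"][130:350,140:420,::-1],None,fx=2.7,fy=2.7,interpolation=cv2.INTER_CUBIC))
E
```

```text
3.25 [ 0.59091908 -0.21382697  0.03600456] [ 3.14116185e+00 -9.38751254e-04  5.27868856e-02] 0.05658283258435046 [-0.49058662  0.35229594  0.14628133]
```

View pics/w2.png

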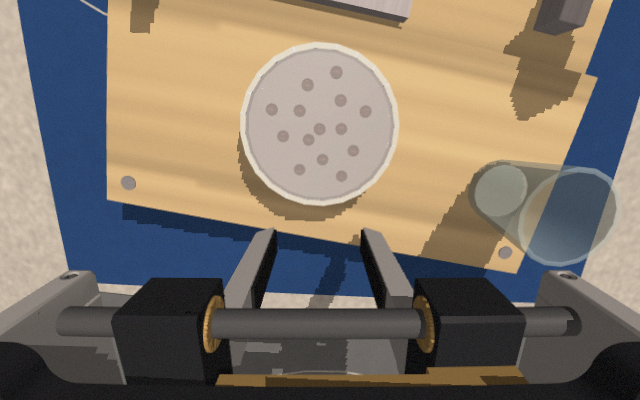

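View pics/s2.png

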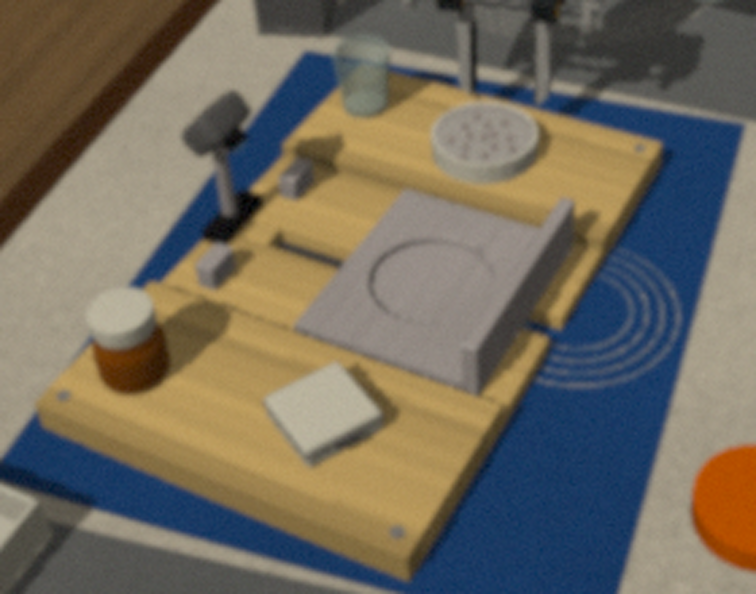

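Fingertips are just above deck height and the dish is centred at wrist (320,124). I'll lower 3 mm, then push towards the pocket.

send_rows(rows=[-0.5, 8, -1.5, 0, 0, 0, 0.6, -0.5, 8, -1.5, 0, 0, 0, 0.6, -0.5, 8, 0, 0, 0, 0, 0.6, -0.5, 8, 0, 0, 0, 0, 0.6, -0.5, 8, 0, 0, 0, 0, 0.6, -0.5, 8, 0, 0, 0, 0, 0.6, -0.5, 8, 0, 0, 0, 0, 0.6, -0.5, 8, 0, 0, 0, 0, 0.6])

```text
time: 4.35
tool_pos: [0.5865, -0.1492, 0.0325]
ee_rot: [3.142, -0.0, 0.053]
wrist_force: [-0.1, -0.4, -0.7]
width: 0.0566
```

send_rows(rows=[-0.5, 8, 0, 0, 0, 0, 0.6, -0.5, 8, 0, 0, 0, 0, 0.6, -0.5, 8, 0, 0, 0, 0, 0.6, -0.5, 8, 0, 0, 0, 0, 0.6, -0.5, 8, 0, 0, 0, 0, 0.6, -0.5, 8, 0, 0, 0, 0, 0.6, -0.5, 4, 0, 0, 0, 0, 0.6, 0, 0, 0, 0, 0, 0, 0.6])

```text
time: 5.35
tool_pos: [0.5829, -0.0972, 0.0324]
ee_rot: [-3.141, 0.0, 0.053]
wrist_force: [0.2, 0.1, 0.3]
width: 0.0563
```

```bash
cat > look.py <<'E'
from h import *
import sys
t=sys.argv[1]; P=[]
o=get_obs();P.append(o["tool_pos"])
s=snapshot("wrist");cv2.imwrite(f"pics/w{t}.png",s["color"][:,:,::-1])
P.append(get_obs()["tool_pos"])
s=snapshot("top");cv2.imwrite(f"pics/t{t}.png",cv2.resize(s["color"][75:240,210:430,::-1],None,fx=3.6,fy=3.6,interpolation=cv2.INTER_CUBIC))
o=get_obs();P.append(o["tool_pos"]);print(o["time"],np.round(P,4),o["ee_rot"].round(3),o["width"],o["wrist_force"].round(2))
E
python3 look.py 3
```

```text
5.45 [[ 0.5829 -0.0972  0.0324]
 [ 0.5829 -0.0974  0.0324]
 [ 0.5829 -0.0976  0.0324]] [-3.141  0.     0.053] 0.05623764196227906 [ 0.13 -0.09 -0.13]
```

View pics/w3.png

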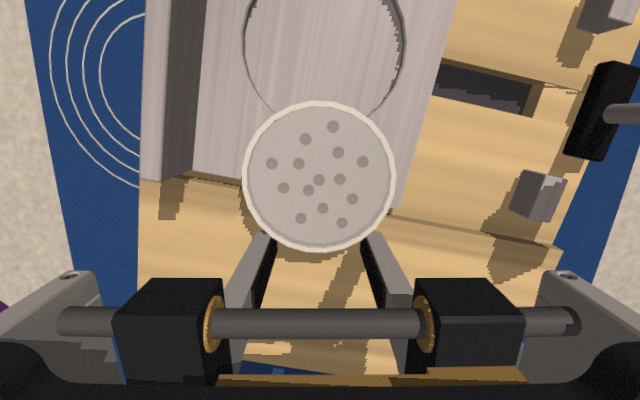

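View pics/t3.png

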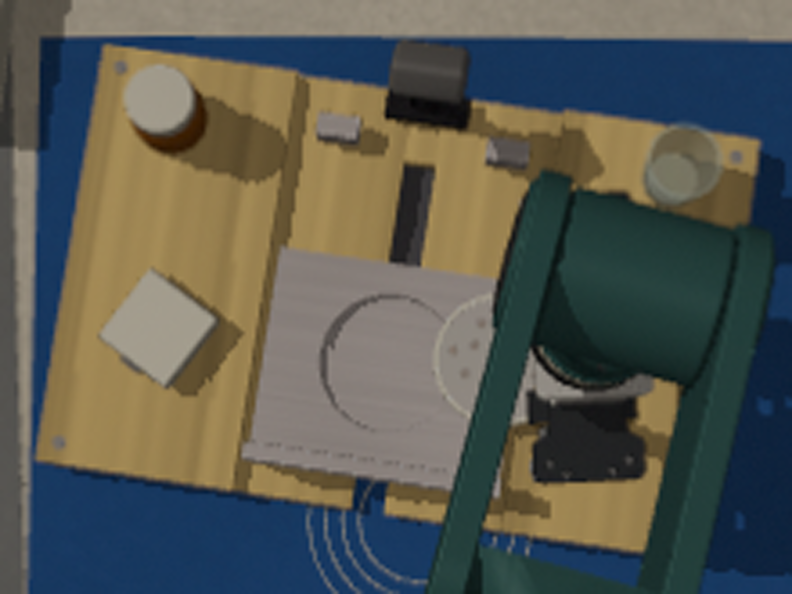

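```bash
cat >> h.py <<'E'
def wat(s,uv,z,pos,rpy):
    from scipy.spatial.transform import Rotation as Ro
    R=Ro.from_euler("xyz",rpy).as_matrix();T=s["T_tool_cam"]
    p=cv2.undistortPoints(np.array([[uv]],float),s["intrinsics"],s["distortion"])[0,0]
    c=R@T[:3,3]+pos; d=R@T[:3,:3]@np.array([p[0],p[1],1.])
    return (c+d*(z-c[2])/d[2])[:2]
E
python3 - <<'E'
from h import *
o=get_obs();s=snapshot("wrist")
for n,uv,z in [("dish",(319,175),.047),("dl",(242,175),.047),("dr",(396,175),.047),("pl",(243,45),.026),("pr",(405,45),.026),("pocketbot",(314,118),.026)]:
    print(n,wat(s,uv,z,o["tool_pos"],o["ee_rot"]).round(4))
E
```

```text
dish [ 0.5807 -0.0506]
dl [ 0.5358 -0.0529]
dr [ 0.6256 -0.0482]
pl [0.5321 0.0207]
pr [0.6274 0.0257]
pocketbot [ 0.5759 -0.0188]
```

send_rows(rows=[0, 8, 0, 0, 0, 0, 0.6, -0.3, 8, 0, 0, 0, 0, 0.6, 0, 8, 0, 0, 0, 0, 0.6, -0.3, 8, 0, 0, 0, 0, 0.6, 0, 8, 0, 0, 0, 0, 0.6, -0.3, 7, 0, 0, 0, 0, 0.6, 0, 7, 0, 0, 0, 0, 0.6, 0, 6, 0, 0, 0, 0, 0.6])

```text
time: 6.5
tool_pos: [0.5822, -0.0373, 0.0327]
ee_rot: [3.141, -0.0, 0.053]
wrist_force: [-0.3, -1.0, 1.0]
width: 0.0564
```

send_rows(rows=[0, 3, 0, 0, 0, 0, 0.6, 0, 3, 0, 0, 0, 0, 0.6, 0, 3, 0, 0, 0, 0, 0.6, 0, 2.5, 0, 0, 0, 0, 0.6, 0, 2.5, 0, 0, 0, 0, 0.6, 0, 0, 0, 0, 0, 0, 0.6, 0, 0, 0, 0, 0, 0, 0.6, 0, 0, 0, 0, 0, 0, 0.6])

```text
time: 7.5
tool_pos: [0.5822, -0.0237, 0.0326]
ee_rot: [-3.142, -0.0, 0.053]
wrist_force: [0.1, -0.5, 0.0]
width: 0.0566
```

```bash
python3 look.py 4; python3 - <<'E'
from h import *
s=snapshot("side");cv2.imwrite("pics/s4.png",cv2.resize(s["color"][130:350,140:420,::-1],None,fx=2.7,fy=2.7,interpolation=cv2.INTER_CUBIC))
E
```

```text
7.6 [[ 0.5822 -0.0237  0.0326]
 [ 0.5822 -0.0238  0.0325]
 [ 0.5822 -0.0237  0.0326]] [-3.142 -0.     0.053] 0.056223500986459604 [-0.16 -1.25 -0.86]
```

View pics/w4.png

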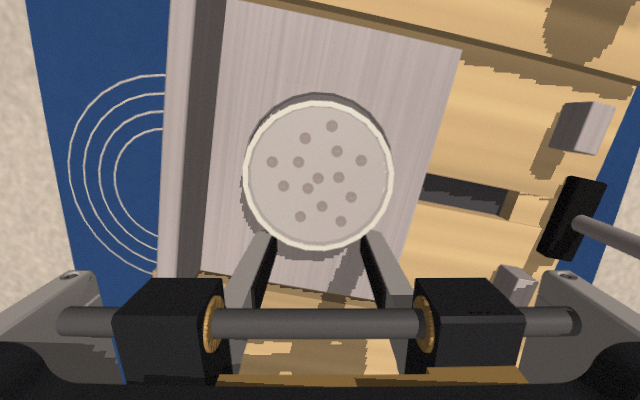

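View pics/s4.png

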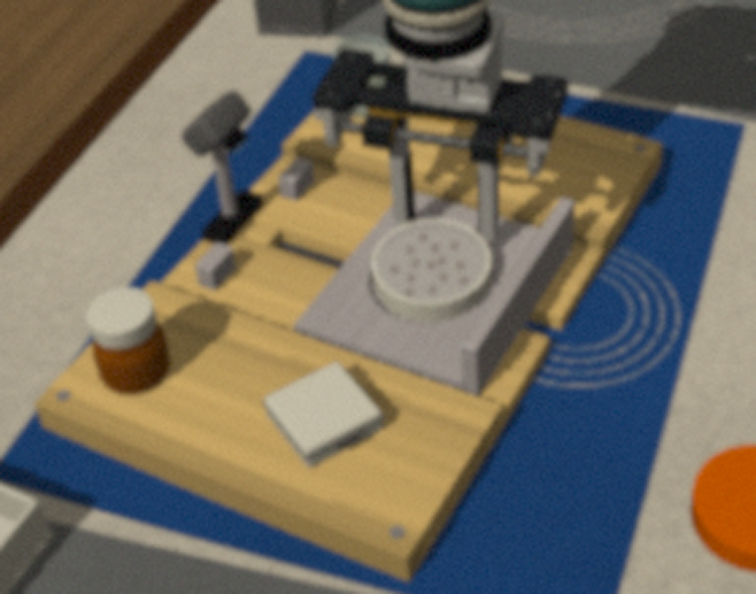

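The dish is not in yet: a gap remains on the far side of the pocket (wrist row 92 to 100). I'll nudge on slowly.

send_rows(rows=[0, 0.8, 0, 0, 0, 0, 0.6, 0, 0.8, 0, 0, 0, 0, 0.6, 0, 0.8, 0, 0, 0, 0, 0.6, 0, 0.8, 0, 0, 0, 0, 0.6, 0, 0.8, 0, 0, 0, 0, 0.6, 0, 0, 0, 0, 0, 0, 0.6, 0, 0, 0, 0, 0, 0, 0.6, 0, 0, 0, 0, 0, 0, 0.6])

```text
time: 8.65
tool_pos: [0.5822, -0.0197, 0.0325]
ee_rot: [-3.141, -0.0, 0.053]
wrist_force: [-0.1, -0.5, -1.3]
width: 0.0562
```

```bash
python3 look.py 5; python3 - <<'E'
from h import *
s=snapshot("side");cv2.imwrite("pics/s5.png",cv2.resize(s["color"][130:350,140:420,::-1],None,fx=2.7,fy=2.7,interpolation=cv2.INTER_CUBIC))
E
```

```text
8.75 [[ 0.5822 -0.0197  0.0325]
 [ 0.5821 -0.0196  0.0325]
 [ 0.5821 -0.0196  0.0325]] [-3.141 -0.     0.053] 0.056658079366170636 [-0.07 -0.32  0.24]
```

View pics/w5.png

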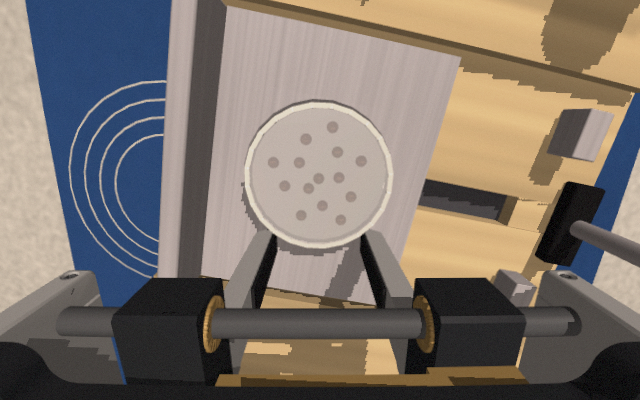

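View pics/s5.png

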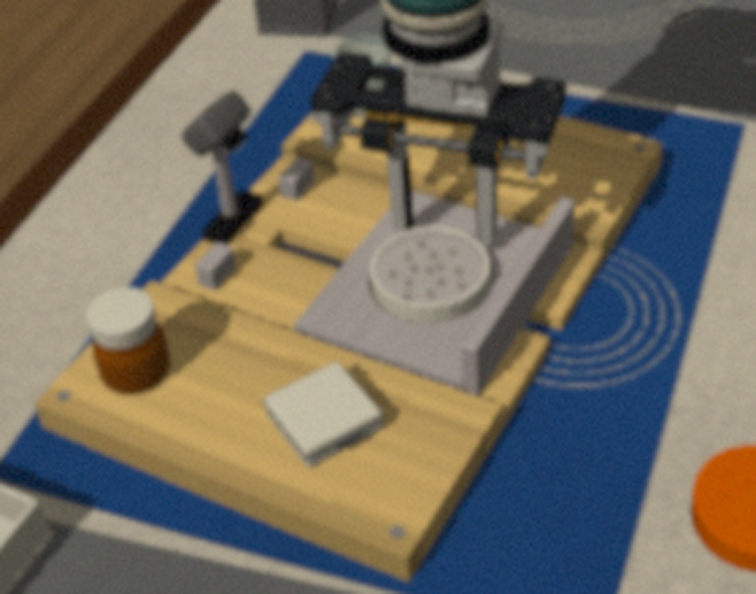

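The dish seems to have dropped (lid width is down to 149 px from 154). I'll back off, lift and check.

send_rows(rows=[0, -8, 0, 0, 0, 0, 0.6, 0, -15, 0, 0, 0, 0, 0.6, 0, -20, 10, 0, 0, 0, 0.6, 0, -20, 20, 0, 0, 0, 0.6, 0, -20, 25, 0, 0, 0, 0.6, 0, -20, 25, 0, 0, 0, 0.6, 0, -20, 20, 0, 0, 0, 0.6, 0, -20, 0, 0, 0, 0, 0.6])

```text
time: 9.8
tool_pos: [0.5833, -0.1653, 0.1356]
ee_rot: [3.139, -0.005, 0.052]
wrist_force: [0.8, -1.6, 0.4]
width: 0.0565
```

```bash
python3 look.py 6; python3 - <<'E'
from h import *
s=snapshot("side");cv2.imwrite("pics/s6.png",cv2.resize(s["color"][170:310,210:380,::-1],None,fx=4,fy=4,interpolation=cv2.INTER_CUBIC))
E
```

```text
9.9 [[ 0.5833 -0.1653  0.1356]
 [ 0.5823 -0.1675  0.1336]
 [ 0.5817 -0.1655  0.1322]] [3.141 0.    0.049] 0.05633052010738271 [-0.34  0.43 -0.44]
```

View pics/t6.png

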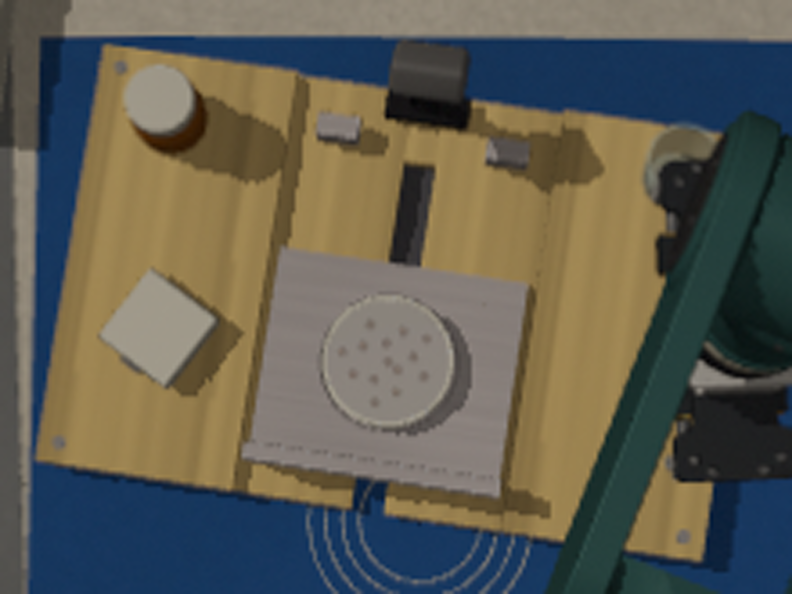

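View pics/s6.png

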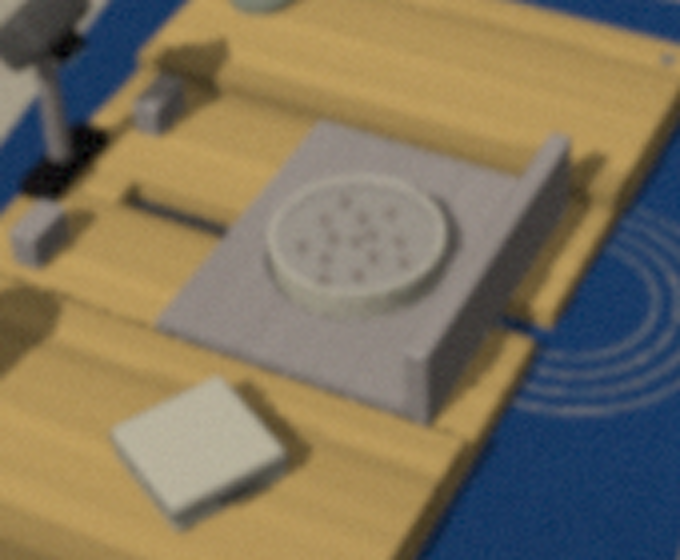

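View pics/w6.png

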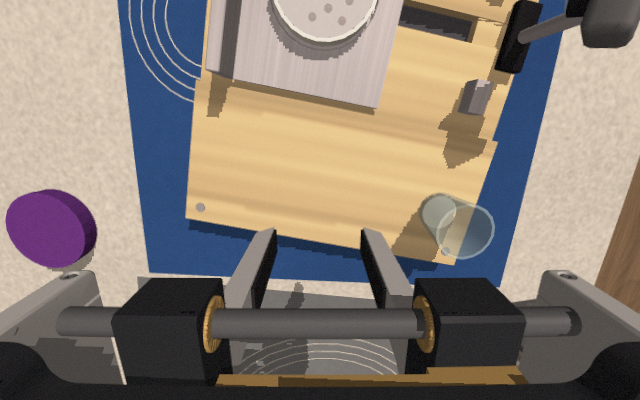

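```bash
python3 - <<'E'
from h import *
T=snapshot("top");S=snapshot("side")
im=cv2.resize(S["color"][170:310,210:380,::-1],None,fx=4,fy=4,interpolation=cv2.INTER_CUBIC)
out=[]
for z in (.040,.046):
    c=at(T,zm(389,361),z);print(z,c)
    a=np.linspace(0,2*np.pi,100)
    j=im.copy()
    for zz in (z,z-.02):
        P=np.c_[c[0]+.045*np.cos(a),c[1]+.045*np.sin(a),np.full(100,zz)]
        p=cv2.projectPoints(P,S["rvec"],S["tvec"],S["intrinsics"],S["distortion"])[0][:,0]
        p=(p-[210,170]+.5)*4
        cv2.polylines(j,[p.astype(np.int32)],True,(0,0,255) if zz==z else (0,255,0),1)
    out.append(j[130:370,200:520])
cv2.imwrite("pics/cmp.png",np.hstack(out))
E
```

```text
0.04 [0.57744774 0.02274504]
0.046 [0.57686942 0.02265503]
```

View pics/cmp.png

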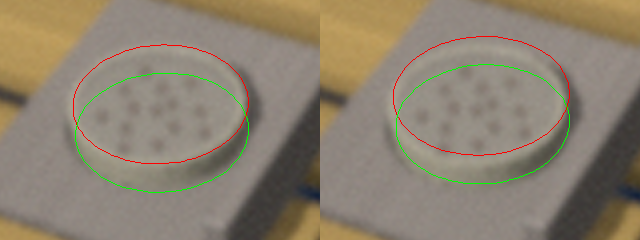

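The lid fits the z = 40 mm projection, so the dish is seated flat. Next I'll move behind the push bar, shut the fingers and align with the bench.

send_rows(rows=[-16, 26, 0, 0, 0, -1.4, 0, -16, 26, 0, 0, 0, -1.4, 0, -16, 26, 0, 0, 0, -1.4, 0, -16, 26, 0, 0, 0, -1.4, 0, -16, 26, 0, 0, 0, -1.4, 0, -16, 26, 0, 0, 0, -1.4, 0, -16, 26, 0, 0, 0, -1.4, 0, -16, 25, 0, 0, 0, -1.4, 0])

```text
time: 11.05
tool_pos: [0.4527, 0.046, 0.1316]
ee_rot: [-3.141, 0.002, -0.142]
wrist_force: [-0.4, -0.3, 0.3]
width: 0.0006
```

send_rows(rows=[0, 0, -16, 0, 0, 0, 0, 0, 0, -16, 0, 0, 0, 0, 0, 0, -16, 0, 0, 0, 0, 0, 0, -16, 0, 0, 0, 0, 0, 0, -14, 0, 0, 0, 0, 0, 0, -12, 0, 0, 0, 0, 0, 0, -6, 0, 0, 0, 0, 0, 0, 0, 0, 0, 0, 0])

```text
time: 12.05
tool_pos: [0.454, 0.0443, 0.0362]
ee_rot: [3.142, 0.0, -0.143]
wrist_force: [-0.2, 0.5, 0.2]
width: 0.0007
```

```bash
python3 look.py 7; python3 - <<'E'
from h import *
s=snapshot("side");cv2.imwrite("pics/s7.png",cv2.resize(s["color"][130:350,140:420,::-1],None,fx=2.7,fy=2.7,interpolation=cv2.INTER_CUBIC))
E
```

```text
12.15 [[0.454  0.0443 0.0362]
 [0.4544 0.0443 0.0367]
 [0.4546 0.0443 0.037 ]] [-3.141e+00 -1.000e-03 -1.430e-01] 0.0007937628137648955 [-0.71 -0.06 -0.63]
```

View pics/w7.png

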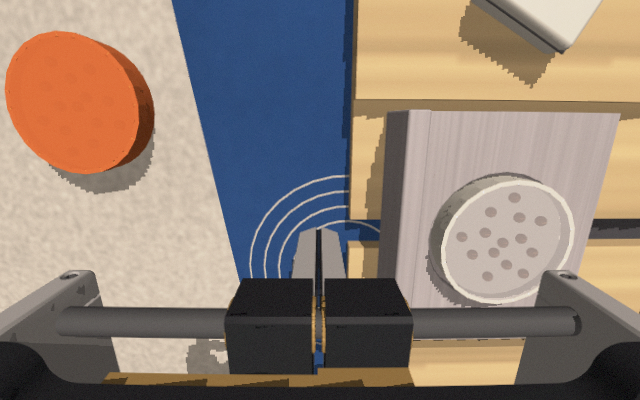

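View pics/s7.png

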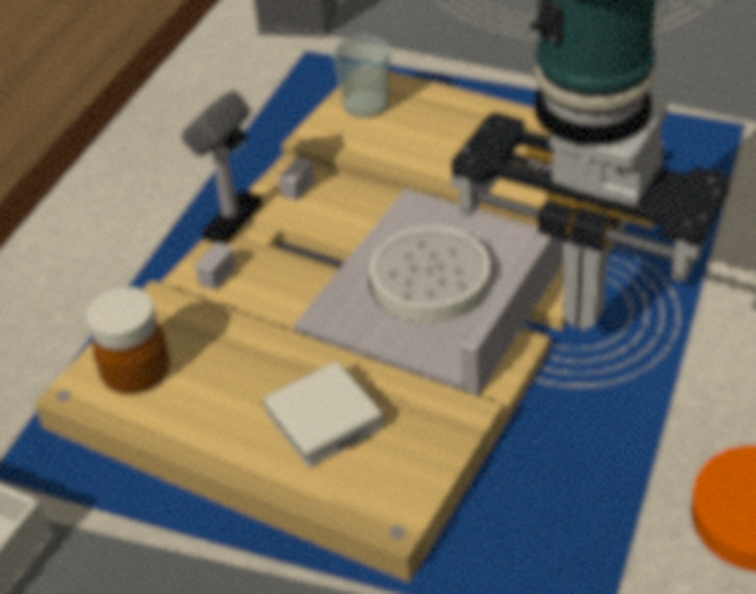

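send_rows(rows=[7, -2.5, 0, 0, 0, 0, 0, 7, -2.5, 0, 0, 0, 0, 0, 5, -1.7, 0, 0, 0, 0, 0, 5, -0.9, 0, 0, 0, 0, 0, 4, -0.6, 0, 0, 0, 0, 0, 3, -0.4, 0, 0, 0, 0, 0, 3, -0.4, 0, 0, 0, 0, 0, 3, -0.4, 0, 0, 0, 0, 0])

```text
time: 13.2
tool_pos: [0.4888, 0.0353, 0.0364]
ee_rot: [3.141, 0.006, -0.142]
wrist_force: [-6.7, 0.6, 4.6]
width: 0.0002
```

send_rows(rows=[4, -0.6, 0, 0, 0, 0, 0, 4, -0.6, 0, 0, 0, 0, 0, 4, -0.5, 0, 0, 0, 0, 0, 4, -0.6, 0, 0, 0, 0, 0, 4, -0.6, 0, 0, 0, 0, 0, 4, -0.5, 0, 0, 0, 0, 0, 4, -0.6, 0, 0, 0, 0, 0, 4, -0.5, 0, 0, 0, 0, 0])

```text
time: 14.2
tool_pos: [0.5209, 0.0309, 0.0364]
ee_rot: [3.141, 0.005, -0.142]
wrist_force: [-6.6, 0.6, 4.1]
width: 0.0005
```

```bash
python3 look.py 8; python3 - <<'E'
from h import *
s=snapshot("side");cv2.imwrite("pics/s8.png",cv2.resize(s["color"][130:350,140:420,::-1],None,fx=2.7,fy=2.7,interpolation=cv2.INTER_CUBIC))
E
```

```text
14.3 [[0.5209 0.0309 0.0364]
 [0.5217 0.0307 0.0364]
 [0.5217 0.0307 0.0364]] [ 3.142  0.004 -0.143] 0.0010211876354711117 [-4.71  0.59  2.48]
```

View pics/t8.png

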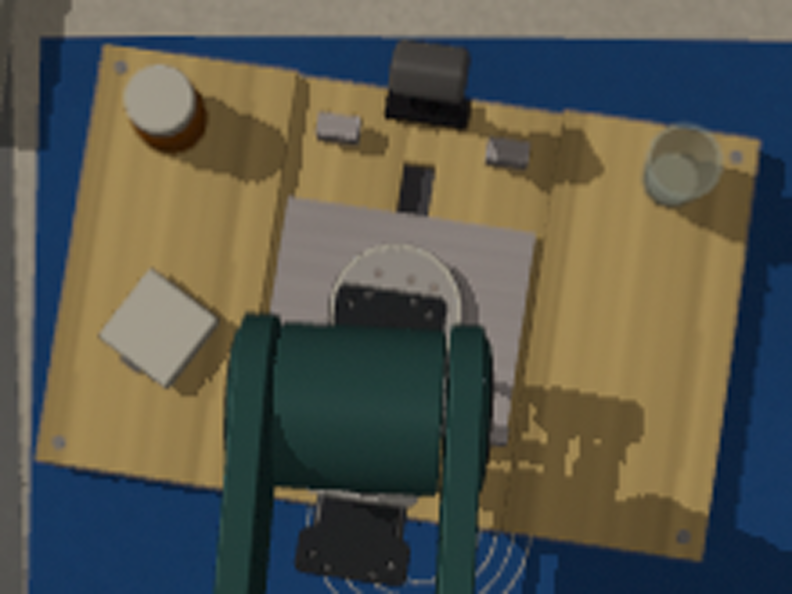

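View pics/s8.png

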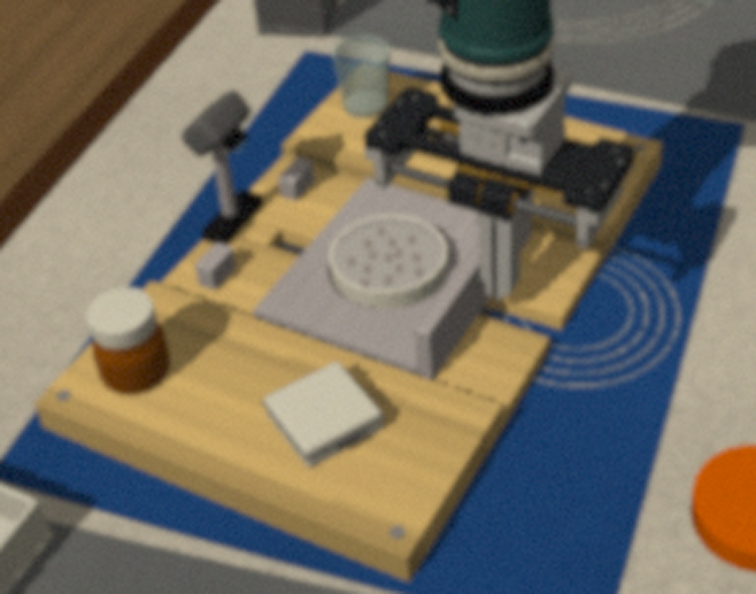

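```bash
cat >> h.py <<'E'
TH,RB,OB,_=fit([(.16,.235),(.16,-.235),(-.14,-.235),(-.14,.235)],[at(snapshot("top"),zm(*c),.027) for c in [(104,44),(760,140),(702,562),(38,461)]]) if 0 else (0,0,0,0)
th=np.radians(-8.0475);RB=np.array([[np.cos(th),-np.sin(th)],[np.sin(th),np.cos(th)]]);OB=np.array([.61233,.017145])
def bench(w): return (RB.T@(np.array(w)-OB)*1e3).round(1)
E
python3 - <<'E'
from h import *
T=snapshot("top")
for c in [(290,197),(538,233)]: print(bench(at(T,zm(*c),.026)))
E
```

```text
[70.4 87.3]
[ 70.6 -88.9]
```

The carriage is square, with 44.5 mm left.

send_rows(rows=[5, -0.7, 0, 0, 0, 0, 0, 5, -0.7, 0, 0, 0, 0, 0, 5, -0.7, 0, 0, 0, 0, 0, 5, -0.7, 0, 0, 0, 0, 0, 5, -0.7, 0, 0, 0, 0, 0, 5, -0.7, 0, 0, 0, 0, 0, 5, -0.7, 0, 0, 0, 0, 0, 4, -0.6, 0, 0, 0, 0, 0])

```text
time: 15.4
tool_pos: [0.5604, 0.0253, 0.0363]
ee_rot: [3.142, 0.004, -0.143]
wrist_force: [-5.4, 0.9, 5.1]
width: 0.0001
```

send_rows(rows=[1, -0.1, 0, 0, 0, 0, 0, 1, -0.2, 0, 0, 0, 0, 0, 1, -0.1, 0, 0, 0, 0, 0, 0.5, -0.1, 0, 0, 0, 0, 0, 0.5, 0, 0, 0, 0, 0, 0, 0.5, 0, 0, 0, 0, 0, 0, 0, 0, 0, 0, 0, 0, 0, 0, 0, 0, 0, 0, 0, 0])

```text
time: 16.4
tool_pos: [0.5648, 0.0247, 0.0363]
ee_rot: [3.141, 0.004, -0.143]
wrist_force: [-5.2, 0.5, 3.4]
width: 0.0005
```

```bash
python3 look.py 9
```

```text
16.5 [[0.5648 0.0247 0.0363]
 [0.5649 0.0247 0.0364]
 [0.5648 0.0247 0.0363]] [ 3.141  0.004 -0.142] 0.0008545581004002331 [-5.56  0.48  3.54]
```

View pics/t9.png

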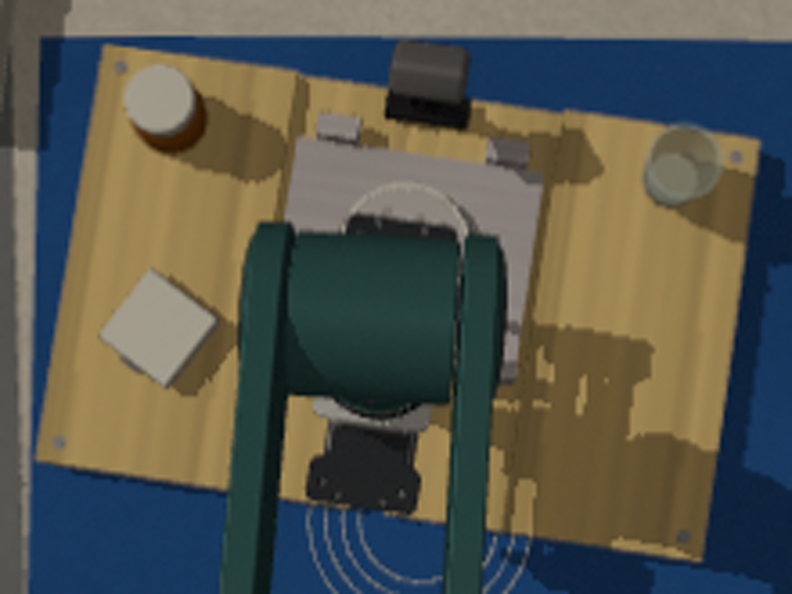

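View pics/w9.png

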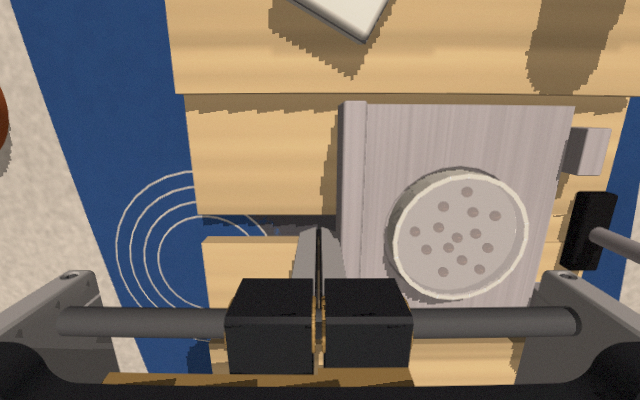

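Nearly there. I'll push on slowly until the force rises.

send_rows(rows=[0.5, -0.1, 0, 0, 0, 0, 0, 0.5, -0.1, 0, 0, 0, 0, 0, 0.5, 0, 0, 0, 0, 0, 0, 0.5, -0.1, 0, 0, 0, 0, 0, 0, 0, 0, 0, 0, 0, 0, 0, 0, 0, 0, 0, 0, 0, 0, 0, 0, 0, 0, 0, 0, 0, 0, 0, 0, 0, 0, 0])

```text
time: 17.5
tool_pos: [0.5659, 0.0246, 0.0363]
ee_rot: [3.141, 0.006, -0.142]
wrist_force: [-8.5, 1.1, 5.2]
width: 0.0002
```

send_rows(rows=[0.5, -0.1, 0, 0, 0, 0, 0, 0.5, -0.1, 0, 0, 0, 0, 0, 0.5, 0, 0, 0, 0, 0, 0, 0, 0, 0, 0, 0, 0, 0, 0, 0, 0, 0, 0, 0, 0, 0, 0, 0, 0, 0, 0, 0, 0, 0, 0, 0, 0, 0, 0, 0, 0, 0, 0, 0, 0, 0])

```text
time: 18.5
tool_pos: [0.5658, 0.0246, 0.0363]
ee_rot: [3.141, 0.01, -0.142]
wrist_force: [-12.1, 0.8, 8.7]
width: 0.0004
```

```bash
python3 look.py 10; python3 -c "
import cv2
a=cv2.imread('pics/w10.png')[60:320,320:640];cv2.imwrite('pics/w10z.png',cv2.resize(a,None,fx=2.4,fy=2.3,interpolation=cv2.INTER_CUBIC))"
```

```text
18.6 [[0.5658 0.0246 0.0363]
 [0.5659 0.0245 0.0364]
 [0.5659 0.0246 0.0364]] [ 3.141  0.01  -0.142] 0.000655634366345381 [-12.04   0.72   8.75]
```

View pics/w10z.png

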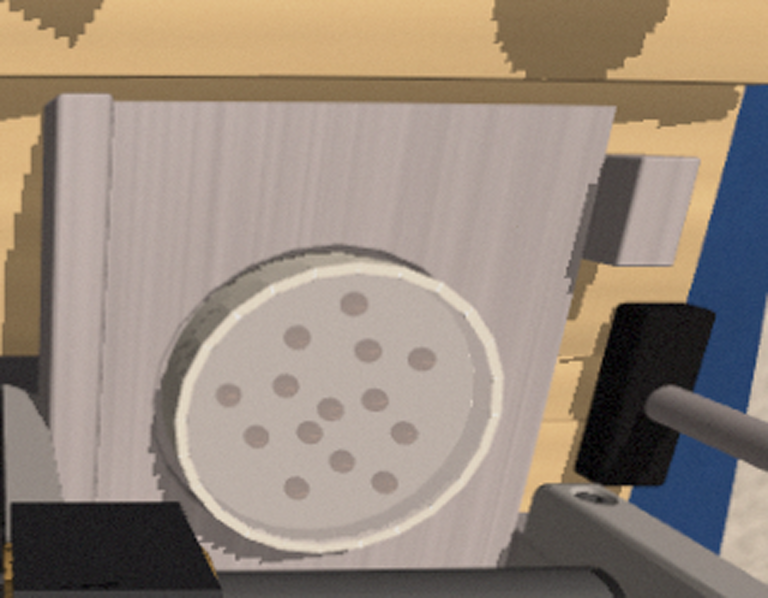

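View pics/t10.png

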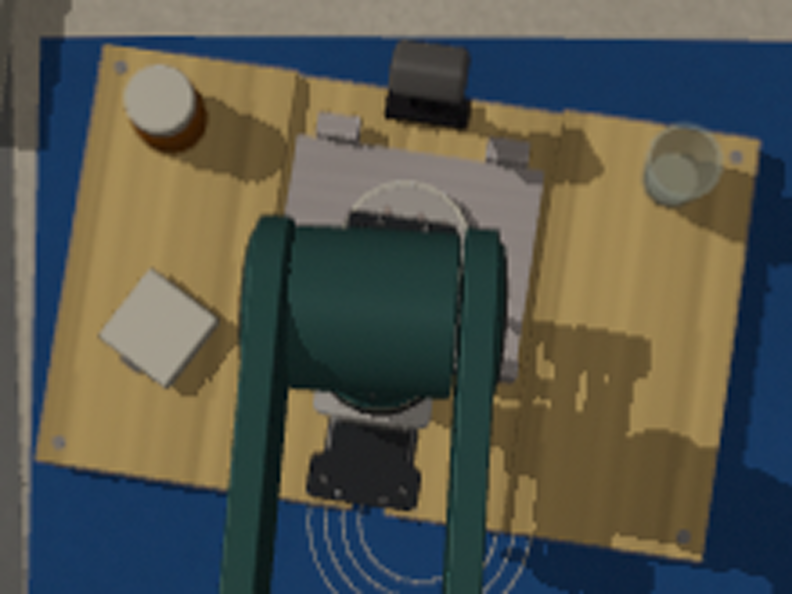

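The force rose from 5 to 12 N with no motion, and the face works out at bench x ≈ -37 mm, which is home. I'll give one firmer press, then back away straight.

send_rows(rows=[1, -0.1, 0, 0, 0, 0, 0, 1, -0.1, 0, 0, 0, 0, 0, 1, -0.2, 0, 0, 0, 0, 0, 0, 0, 0, 0, 0, 0, 0, 0, 0, 0, 0, 0, 0, 0, 0, 0, 0, 0, 0, 0, 0, 0, 0, 0, 0, 0, 0, 0, 0, 0, 0, 0, 0, 0, 0])

```text
time: 19.6
tool_pos: [0.5657, 0.0246, 0.0364]
ee_rot: [3.141, 0.017, -0.142]
wrist_force: [-20.7, 2.5, 13.3]
width: 0.0005
```

send_rows(rows=[-3, 0.4, 0, 0, 0, 0, 0, -6, 0.8, 0, 0, 0, 0, 0, -12, 1.7, 0, 0, 0, 0, 0, -20, 2.8, 0, 0, 0, 0, 0, -25, 3, 0, 0, 0, 0, 0, -25, 3, 20, 0, 0, 0, 0, -25, 3, 30, 0, 0, 0, 0, -25, 3, 30, 0, 0, 0, 0])

```text
time: 20.6
tool_pos: [0.4311, 0.0413, 0.1171]
ee_rot: [-3.142, -0.001, -0.143]
wrist_force: [-0.3, 0.1, -0.2]
width: 0.0001
```

send_rows(rows=[-20, 0, 30, 0, 0, 0, 0, -20, 0, 30, 0, 0, 0, 0, -20, 0, 20, 0, 0, 0, 0, -15, 0, 20, 0, 0, 0, 0, 0, 0, 0, 0, 0, 0, 0, 0, 0, 0, 0, 0, 0, 0, 0, 0, 0, 0, 0, 0, 0, 0, 0, 0, 0, 0, 0, 0])

```text
time: 21.6
tool_pos: [0.3571, 0.0412, 0.2155]
ee_rot: [3.141, 0.002, -0.143]
wrist_force: [0.0, -0.2, -0.5]
width: 0.0004
```

```bash
python3 look.py 11; python3 - <<'E'
from h import *
s=snapshot("side");cv2.imwrite("pics/s11.png",cv2.resize(s["color"][130:330,140:400,::-1],None,fx=2.9,fy=2.9,interpolation=cv2.INTER_CUBIC))
E
```

```text
21.7 [[0.3571 0.0412 0.2155]
 [0.3571 0.0412 0.2157]
 [0.3571 0.0412 0.2159]] [ 3.141e+00  1.000e-03 -1.430e-01] 0.00019629708637096876 [-0.17 -0.19 -0.17]
```

View pics/t11.png

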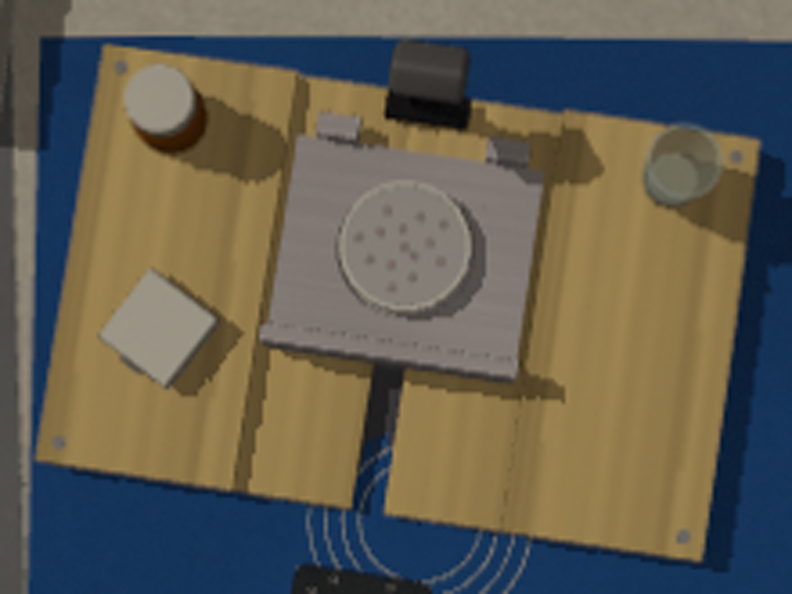

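View pics/s11.png

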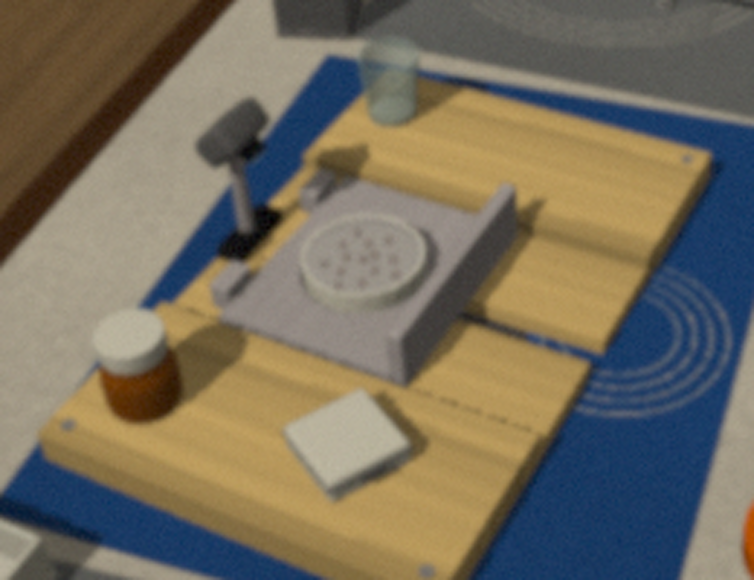

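```bash
python3 - <<'E'
from h import *
T=snapshot("top")
for n,c,z in [("FL",(300,135),.026),("FR",(543,172),.026),("dish",(405,247),.040),("barL",(261,342),.066),("barR",(516,379),.066)]: print(n,bench(at(T,zm(*c),z)))
print(close_job())
E
```

```text
FL [115.2  87.1]
FR [114.1 -86.2]
dish [44.7  1.5]
barL [-37.7  87.3]
barR [-37.1 -86.3]
the job is handed in; nothing more can be done
None
```

The dish is seated flat in the pocket, and the carriage is pushed fully home against both end stops. I handed the job in at about 22 s of the 54 s allowed.

**What I did:** I pushed the dish off the right deck with the part-open fingers, along the line to the pocket, until it dropped in. I then shut the fingers and pushed the middle of the carriage bar, sliding it at about 5 to 7 N, until it stopped moving. I pressed up to about 25 N total wrist force to confirm the stop, then backed the arm clear.

**Last checks, from the top camera, in bench coordinates:**

| Check | Measured | Expected |
|---|---|---|
| Carriage front edge (left / right) | x = 115.2 / 114.1 mm | 115 mm at the stops |
| Push bar rear face (left / right) | x = -37.7 / -37.1 mm | -37 mm |
| Dish centre | (44.7, 1.5) mm | (45, 0) mm, pocket at home |

- **Dish height:** after the drop, the lid matched a height of 40 mm, which is seated, rather than 46 mm, which would be on the rim. I checked this before sliding the carriage. In the final pictures it still looks flat.
- **Other items:** the slide box, jar and beaker look unmoved in the final pictures.
- **Disagreement:** the top and wrist cameras differed by about 2 to 3 mm on where the dish and pocket were. I used the wrist values to place the tool.

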